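# Make up two weighing kits for the students' benches

## Robot

A 7-joint arm with a two-finger parallel gripper is mounted at the origin on the work surface. World frame = base frame: x ahead of the robot, y to its left, z up, the work surface at z = 0. Lengths are in mm, angles in rad, forces in N, time in s.
With the tool pointing down it reaches from about 400 to 850 mm from the base axis. Payload 4.5 kg.
Tool frame: the origin (TCP) lies on the centre line of the jaws, within the pads' length; the fingertips stand 11 mm ahead of it and the grasp point (between the pads) lies 8 mm behind it; z points along the fingers, y is the line along which they close (so a half turn about z gives the same grasp; the last joint's range is limited). The gripper opens to 88 mm and grips with 3 to 60 N. Pads are 18 mm wide; open, the fingers measure 123 mm over their backs; the gripper's body (75 mm by 187 mm) begins 45 mm behind the grasp point.
Start: joints at [1.375, 0.689, -0.195, 1.565, 0.157, 0.902, -0.215], TCP at [142.392, -608.586, 249.743] pointing down, gripper open.
Joint ranges: [-3.01, 3.01], [-0.46, 2.08], [-1.47, 1.51], [0.13, 2.56], [-1, 4.14], [0.04, 2.09], [-2.66, 2.66]. Speed limits (rad/s): [2.57, 2.57, 3.14, 3.14, 3.14, 3.14, 3.14].

## Interface

Orientations are given as a unit quaternion [w, x, y, z].
In Python, from plant import r gives the robot as it stands.
- The arm moves only by the tool move_arm, never from a script. Its argument "increments" is a list of rows, each a list of 4 numbers: the shift along the tool's x, y, z scaled (see below), then the turn about the tool's z scaled (see below). In form: [[dx, dy, dz, twist], ...]. A call has 1 to 12 rows; each row shifts and turns the commanded pose from where the row before left it, along the tool's axes as they then stand; what a row does not reach is not made up. The controller multiplies each number of a shift by 0.2 m and each number of a turn by 360 degrees. A row lasts 1/8 s, in which the tool goes at most 62.5 mm and 10.7 degrees, less where a joint would pass 70% of its speed; a pose out of reach is approached as far as the arm can. A call with a number of a shift or a turn outside -1 to 1 is refused whole. A call with a gripper value outside its range is refused whole. "grip" is the opening, from 0 (shut) to 1 (fully open), set as the call begins (left out, the last holds). The fingers move at their own pace and stop on an object; "newtons" is the grip in N (left out, the last holds). Time passes only in rows, so rows that do not move let the fingers close. It gives the time, the measured TCP pose, the force, the opening and the grip force at its end, in the units of the state.
- r.state(): the state, without advancing time (a new reading comes with each control period).
- r.grab_frame(name): name is "side" or "top"; returns the picture (400x640x3 uint8, blue, green, red); there is no depth.
- r.calibration(name): a dict with "mtx" (3x3 intrinsics, pixels), "pose" (4x4, takes a point from camera to world coordinates). Camera axes: x right, y down, z forward; pixel columns grow to the right and rows downward; lengths in mm; the calibration is good to about 2 mm. A picture is of the moment at which its call begins. calibration takes no time and is no camera call.
- r.job_done(): hands the job in; it is judged then, once.
The state is a dict: "time": time; "joint_positions": joint angles; "qd": joint speeds; "effort": joint torques, N m; "tcp_pos": TCP position; "ee_rot": TCP orientation; "contact_force": force on the tool from outside, world axes, zero at the start; "ft_torque": the same for the moment, N m; "width": finger opening in mm; "gripper_force": force on a finger pad.
Only numpy, scipy, OpenCV 4.12 (cv2) and the standard library are available. Lean on these libraries where they do the work, as an engineer would, in place of code of your own. Each camera call takes 0.05 s, during which the arm holds its last target. There are 200 camera calls.

## Task

Make up two student kits from the stock standing in the middle of the lab bench: in the long three-well tray put the tall bottle, the small crucible and the brass weight; in the short two-well tray put the short bottle and the large crucible. Each thing stands upright near the middle of a well of its own (which well of its tray is up to you); set each down gently without dropping or toppling it, and leave the beaker, the evaporating dish and the rubber stopper standing where they are.

Things in the scene. Friction and masses are not known exactly. Their poses are not given: they have to be found in the camera images.
- tall_bottle_center (a point): Centre (half-way up) of the tall amber glass bottle with black screw cap, 94 mm high. Round body 42 mm in diameter up to 66 mm from its underside, then a narrow neck and a 29 mm wide cap (from 78 to 94 mm). z is up along the bottle. Loose, about 130 g.
- short_bottle_center (a point): Centre (half-way up) of the short amber glass bottle with black screw cap, 66 mm high. Round body 46 mm in diameter up to 38 mm from its underside, then a narrow neck and a 29 mm wide cap (from 50 to 66 mm). z is up. Loose, about 80 g.
- large_crucible_center (a point): Centre (half-way up) of the large white porcelain crucible, an empty open cup 56 mm high, 52 mm outer diameter over the upper two thirds, tapering below to a 42 mm foot; walls 4 mm. z is up. Loose, about 90 g.
- small_crucible_center (a point): Centre (half-way up) of the small white porcelain crucible, an empty open cup 38 mm high, 38 mm outer diameter over the upper two thirds, tapering below to a 32 mm foot; walls 4 mm. Grip it in its upper half so that the fingertips clear the tray. z is up. Loose, about 40 g.
- brass_weight_center (a point): Centre (half-way up) of the brass balance weight, 52 mm high: a solid cylinder 36 mm in diameter up to 36 mm from its underside, with a 20 mm knob on top. z is up. Loose, about 300 g.
- long_tray: Long plywood kit tray, fixed to the bench, 234 x 82 mm and 10 mm high, with three square wells 62 x 62 mm in a row, lined with dark rubber. Origin at the centre of its underside; x runs along its length, z up. Well centres at x = -76, 0 and +76 mm, y = 0. The wells are 5 mm deep: their floor is 5 mm and the tray's top 10 mm above the bench.
- short_tray: Short plywood kit tray, fixed to the bench, 158 x 82 mm and 10 mm high, with two square wells 62 x 62 mm side by side, lined with dark rubber. Origin at the centre of its underside; x runs along its length, z up. Well centres at x = -38 and +38 mm, y = 0. The wells are 5 mm deep: their floor is 5 mm and the tray's top 10 mm above the bench.
- beaker_center (a point): Centre (half-way up) of the empty clear glass beaker, 75 mm high, 62 mm in diameter. Loose; not part of a kit, leave it standing.
- dish_center (a point): Centre (half-way up) of the shallow white porcelain evaporating dish, 28 mm high, 68 mm in diameter at its rim. Loose; not part of a kit, leave it standing.
- stopper_center (a point): Centre (half-way up) of the black rubber stopper, 30 mm high, 42 mm in diameter at its foot and 34 mm at its top. Loose; not part of a kit, leave it standing.
Not all that is in view belongs to the job. What is shaped like the part that bears large_crucible_center but red is not meant. What is shaped like the short_tray but white is not meant.

How it is judged (in metres and radians):
At the end, for the whole second after the job is handed in: Tall bottle, small crucible and brass weight each in a well of the long tray, short bottle and large crucible each in a well of the short tray: within 13 mm of the well centre along each tray axis, within 3 mm of the well floor, upright within 0.1 rad, released, at rest (y of tall_bottle_center in the frame of long_tray between -0.013 and 0.013 m and (x of tall_bottle_center in the frame of long_tray between -0.089 and -0.063 m or x of tall_bottle_center in the frame of long_tray between -0.013 and 0.013 m or x of tall_bottle_center in the frame of long_tray between 0.063 and 0.089 m) and z of tall_bottle_center in the frame of long_tray below 0.055 m and angle between each of tall_bottle_center, small_crucible_center, brass_weight_center, short_bottle_center, large_crucible_center's own z axis and vertical below 0.1 rad and linear speed of each of tall_bottle, small_crucible, brass_weight, short_bottle, large_crucible below 0.02 m/s and y of small_crucible_center in the frame of long_tray between -0.013 and 0.013 m and (x of small_crucible_center in the frame of long_tray between -0.089 and -0.063 m or x of small_crucible_center in the frame of long_tray between -0.013 and 0.013 m or x of small_crucible_center in the frame of long_tray between 0.063 and 0.089 m) and z of small_crucible_center in the frame of long_tray below 0.027 m and y of brass_weight_center in the frame of long_tray between -0.013 and 0.013 m and (x of brass_weight_center in the frame of long_tray between -0.089 and -0.063 m or x of brass_weight_center in the frame of long_tray between -0.013 and 0.013 m or x of brass_weight_center in the frame of long_tray between 0.063 and 0.089 m) and z of brass_weight_center in the frame of long_tray below 0.034 m and y of short_bottle_center in the frame of short_tray between -0.013 and 0.013 m and (x of short_bottle_center in the frame of short_tray between -0.051 and -0.025 m or x of short_bottle_center in the frame of short_tray between 0.025 and 0.051 m) and z of short_bottle_center in the frame of short_tray below 0.041 m and y of large_crucible_center in the frame of short_tray between -0.013 and 0.013 m and (x of large_crucible_center in the frame of short_tray between -0.051 and -0.025 m or x of large_crucible_center in the frame of short_tray between 0.025 and 0.051 m) and z of large_crucible_center in the frame of short_tray below 0.036 m); the robot touches nothing.
It fails at once if the beaker, the evaporating dish or the stopper is moved by more than 15 mm (distance of any of beaker_center, dish_center, stopper_center from where it was at the start of the episode above 0.015 m).
It fails at once if one of the kit things is toppled (tilted by more than 0.8 rad) (angle between any of tall_bottle_center, short_bottle_center, large_crucible_center, small_crucible_center, brass_weight_center's own z axis and vertical above 0.8 rad).
It fails at once if one of the kit things comes down on the bench or a tray, or is knocked along it, at more than 0.6 m/s (as if dropped from about 3 cm) ((linear speed of tall_bottle above 0.6 m/s and height (world z) of tall_bottle_center below 0.064 m) or (linear speed of short_bottle above 0.6 m/s and height (world z) of short_bottle_center below 0.05 m) or (linear speed of large_crucible above 0.6 m/s and height (world z) of large_crucible_center below 0.045 m) or (linear speed of small_crucible above 0.6 m/s and height (world z) of small_crucible_center below 0.036 m) or (linear speed of brass_weight above 0.6 m/s and height (world z) of brass_weight_center below 0.043 m)).
It also fails if it takes over 122 s, if anything falls off the work surface, if the arm or the gripper's body presses on something with over 40 N, if the wrist force passes 120 N, or if a joint passes its speed limit or range.

## Working session

There is one attempt and no reset: what is moved stays moved. The work goes in short steps, Python scripts to look and compute and a tool call to move; the robot and the scene stay as the last step left them, time stands still between calls to the robot, and variables do not carry over. Pictures are saved under pics/ and viewed, at most 14 in all, crops included, and the job is handed in when it is done.

Besides the shell and the picture viewer there is one more tool, called after "Emit:" in YAML: its name, and indented under it one key for each argument. move_arm: Moves the arm, as the interface text tells. Shifts and turns lie within -1 to 1; 1 stands for 0.2 m of shift or 360 degrees of turn. Its arguments: {"type":"object","properties":{"increments":{"type":"array"},"grip":{"type":"number"},"newtons":{"type":"number"}},"required":["increments"]}

```bash
mkdir -p pics
python3 - <<'E'
from plant import r
import cv2,json
s=r.state();print(s)
for n in("top","side"):
    f=r.grab_frame(n);cv2.imwrite(f"pics/{n}0.png",f);c=r.calibration(n);print(n,c)
E
```

```text
{'time': 0.0, 'joint_positions': array([ 1.37477943,  0.68999431, -0.19452079,  1.56636702,  0.15731455,
        0.9024917 , -0.21509623]), 'qd': array([ 0.00081609,  0.00081987, -0.00106664,  0.00095145,  0.00157352,
       -0.00131792,  0.00021213]), 'effort': array([-6.42583818e-04, -5.27555323e+01, -1.26679637e+00, -1.53423929e+01,
       -5.25728508e-02,  6.70232388e-03,  1.77998295e-04]), 'tcp_pos': array([ 142.18497493, -607.97028217,  248.89762511]), 'ee_rot': array([-9.16233789e-04,  9.93398815e-01,  1.14707989e-01, -1.77011798e-04]), 'contact_force': array([-0.74624716, -0.28513228,  0.61070416]), 'ft_torque': array([-0.00722585,  0.05615832, -0.00988502]), 'gripper_force': 0.0, 'width': 88.48722013639464}
top {'mtx': array([[369.5663313 ,   0.        , 321.21645819],
       [  0.        , 369.5663313 , 199.7716194 ],
       [  0.        ,   0.        ,   1.        ]]), 'pose': array([[ 1.44559418e-02, -9.98436949e-01,  5.39878243e-02,
         4.39503838e+02],
       [-9.99895468e-01, -1.44197336e-02,  1.06016339e-03,
        -3.93889333e-01],
       [-2.80016258e-04, -5.39975065e-02, -9.98541031e-01,
         9.70956313e+02],
       [ 0.00000000e+00,  0.00000000e+00,  0.00000000e+00,
         1.00000000e+00]])}
side {'mtx': array([[476.32928789,   0.        , 324.08643901],
       [  0.        , 476.32928789, 194.88810151],
       [  0.        ,   0.        ,   1.        ]]), 'pose': array([[ 9.93650277e-01, -7.95236239e-02,  7.95934624e-02,
         4.27050049e+02],
       [-1.12511254e-01, -7.05985641e-01,  6.99232073e-01,
        -6.91093438e+02],
       [ 5.86373232e-04, -7.03747304e-01, -7.10450131e-01,
         7.67959402e+02],
       [ 0.00000000e+00,  0.00000000e+00,  0.00000000e+00,
         1.00000000e+00]])}
```

View pics/top0.png

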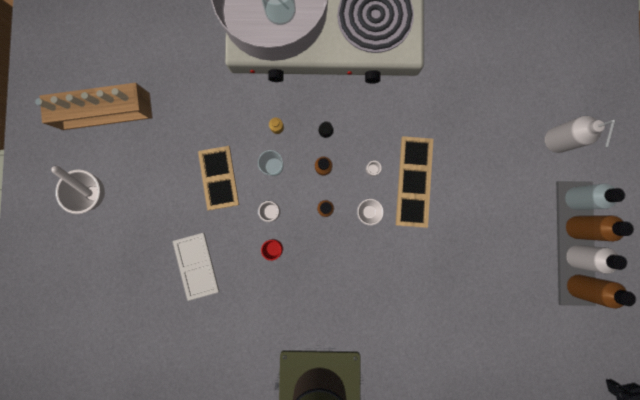

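View pics/side0.png

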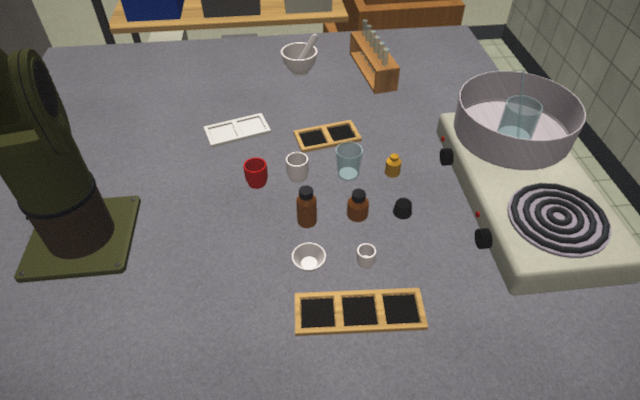

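The top view shows the long tray at (415,182) and the short tray at (217,178). Kit things: tall bottle (326,208), short bottle (323,166), small crucible (373,168), large crucible (268,212), brass weight (276,125). To be left alone: beaker (270,163), dish (370,212), stopper (326,130). The side view confirms that the tall bottle is the one nearer the robot.

```bash
cat > h.py <<'E'
from plant import r
import cv2,numpy as np
def ray(n,uv,z):
    c=r.calibration(n);K=np.array(c["mtx"]);P=np.array(c["pose"])
    d=P[:3,:3]@np.linalg.inv(K)@np.array([uv[0],uv[1],1.]);o=P[:3,3]
    return (o+d*(z-o[2])/d[2])[:2]
def blobs(f,mask,x0,y0,x1,y1):
    m=np.zeros_like(mask);m[y0:y1,x0:x1]=mask[y0:y1,x0:x1]
    cs,_=cv2.findContours(m,cv2.RETR_EXTERNAL,cv2.CHAIN_APPROX_NONE)
    return max(cs,key=cv2.contourArea)
def masks(f):
    h=cv2.cvtColor(f,cv2.COLOR_BGR2HSV);H,S,V=cv2.split(h)
    return dict(white=((V>135)&(S<60)).astype('u1')*255,black=(V<50).astype('u1')*255,
      wood=((H<25)&(S>90)&(V>110)).astype('u1')*255, brass=((H>10)&(H<30)&(S>130)&(V>60)).astype('u1')*255,
      glass=((H>75)&(H<105)&(S>25)).astype('u1')*255, amber=((H<20)&(S>100)).astype('u1')*255)
E
python3 - <<'E'
from h import *
f=cv2.imread("pics/top0.png");m=masks(f);g=cv2.imread("pics/side0.png");mg=masks(g)
def top(name,k,box,z):
    c=blobs(f,m[k],*box);(u,v),R=cv2.minEnclosingCircle(c);M=cv2.boundingRect(c)
    print(name,"px",round(u,1),round(v,1),"R",round(R,1),"box",M,"xy",ray("top",(u,v),z).round(1))
top("tall","black",(312,195,340,222),94)
top("tallA","amber",(312,195,340,222),66)
top("short","black",(310,152,338,180),66)
top("shortA","amber",(310,152,338,180),38)
top("large","white",(252,198,284,226),56)
top("small","white",(360,155,388,180),38)
top("dish","white",(353,195,388,228),28)
top("brass","brass",(262,112,292,138),36)
top("stopper","black",(314,118,340,142),20)
top("beaker","glass",(252,145,288,180),60)
for n,b in(("long",(390,130,440,235)),("short",(195,140,245,215))):
    c=blobs(f,m["wood"],*b)
    q=np.array([ray("top",p[0],10) for p in c],np.float32)
    print(n,cv2.minAreaRect(q))
    if 1:
        sb=(285,280,435,340) if n=="long" else (285,115,370,155)
        c=blobs(g,mg["wood"],*sb);q=np.array([ray("side",p[0],10) for p in c],np.float32);print(" side",cv2.minAreaRect(q))
def side(name,k,box,z):
    c=blobs(g,mg[k],*box);(u,v),(a,b),t=cv2.fitEllipse(c);print("side",name,round(u,1),round(v,1),round(a,1),round(b,1),ray("side",(u,v),z).round(1), ray("side",(u,cv2.boundingRect(c)[1]),z).round(1))
side("tallcap","black",(292,180,322,203),86)
side("shortcap","black",(345,185,373,203),58)
side("large","white",(280,145,315,183),28)
side("small","white",(352,238,382,272),19)
cv2.imwrite("pics/crop.png",cv2.resize(f[100:260,190:440],None,fx=3.2,fy=3.2,interpolation=cv2.INTER_CUBIC))
E
```

```text
tall px 325.6 207.6 R 5.7 box (320, 202, 12, 12) xy [468.5 -10.2]
tallA px 324.9 208.1 R 8.0 box (318, 201, 15, 16) xy [468.1  -8.6]
short px 323.4 163.5 R 5.6 box (318, 158, 12, 12) xy [578.   -3.5]
shortA px 322.5 165.5 R 8.9 box (315, 157, 17, 18) xy [577.2  -1.4]
large px 267.5 211.0 R 10.7 box (257, 201, 22, 21) xy [459.2 133.1]
small px 373.3 167.5 R 8.1 box (366, 160, 16, 16) xy [ 573.9 -130.5]
dish px 369.8 211.6 R 13.6 box (357, 199, 27, 27) xy [ 462.  -123.6]
brass px 276.2 125.1 R 7.4 box (269, 118, 14, 15) xy [679.9 118.7]
stopper px 325.5 129.4 R 7.6 box (319, 122, 14, 16) xy [674.5  -7.9]Traceback (most recent call last):
  File "<stdin>", line 15, in <module>
  File "<stdin>", line 4, in top
  File "h.py", line 10, in blobs
    return max(cs,key=cv2.contourArea)
ValueError: max() iterable argument is empty
```

Run:
```python
from h import *
f=cv2.imread("pics/top0.png");m=masks(f);g=cv2.imread("pics/side0.png");mg=masks(g)
print("beaker",ray("top",(270.5,163),50))
for n,b in(("long",(390,130,440,235)),("short",(195,140,245,215))):
    c=blobs(f,m["wood"],*b)
    q=np.array([ray("top",p[0],10) for p in c],np.float32)
    print(n,cv2.minAreaRect(q))
    sb=(285,280,435,340) if n=="long" else (285,115,370,155)
    c=blobs(g,mg["wood"],*sb);q=np.array([ray("side",p[0],10) for p in c],np.float32);print(" side",cv2.minAreaRect(q))
def side(name,k,box,z):
    c=blobs(g,mg[k],*box);(u,v),(a,b),t=cv2.fitEllipse(c);print("side",name,round(u,1),round(v,1),round(a,1),round(b,1),ray("side",(u,v),z).round(1))
side("tallcap","black",(292,180,322,203),86)
side("shortcap","black",(345,185,373,203),58)
side("large","white",(280,145,315,183),28)
side("small","white",(352,238,382,272),19)
cv2.imwrite("pics/crop.png",cv2.resize(f[100:260,190:440],None,fx=3.2,fy=3.2,interpolation=cv2.INTER_CUBIC))
```

```text
beaker [579.85281358 129.16570323]
long ((543.060791015625, -240.9527130126953), (81.44680786132812, 231.28746032714844), 86.38764190673828)
 side ((542.350341796875, -243.73834228515625), (86.32401275634766, 233.1105194091797), 86.47972106933594)
short ((545.7864990234375, 271.2670593261719), (155.8575897216797, 80.84159088134766), 10.729500770568848)
 side ((543.75, 268.4651794433594), (159.45974731445312, 90.29296112060547), 10.869607925415039)
side tallcap 305.7 196.0 6.5 13.1 [466.4 -19. ]
side shortcap 358.5 197.2 10.3 12.0 [577.2  -7.2]
side large 296.3 156.5 19.5 32.8 [458.7 172.3]
side small 363.7 252.7 24.9 33.0 [ 570.6 -122.4]
```

View pics/crop.png

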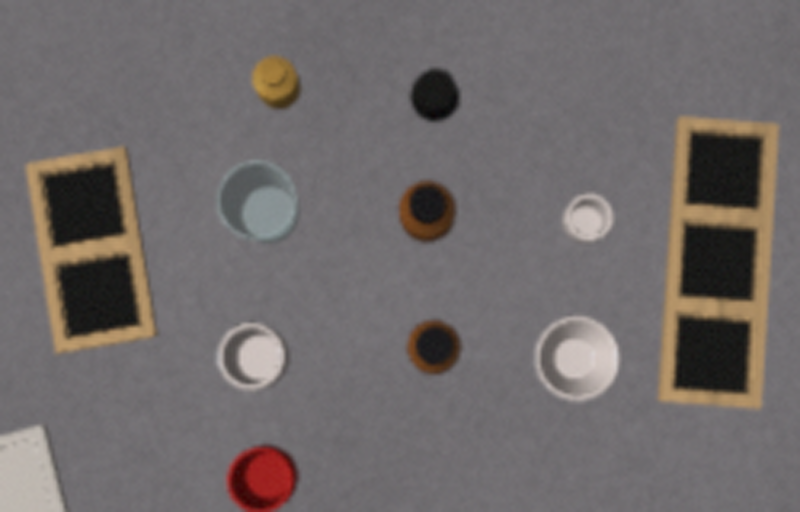

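Positions found, in mm: tall (468,-9), short (577,-2), large (459,133), small (574,-130), brass (680,119). The long tray centre is (543,-241) at -3.6° and the short tray centre is (545.5,270.5) at +10.7°. I'll square the tool to the world axes and start with the tall bottle.

Emit:
move_arm:
  increments:
    - [0, 0, 0, 0.0184]
    - [0, 0, 0, 0.0184]
    - [0.18, -0.155, 0, 0]
    - [0.18, -0.155, 0, 0]
    - [0.18, -0.155, 0, 0]
    - [0.18, -0.155, 0, 0]
    - [0.18, -0.155, 0, 0]
    - [0.18, -0.155, 0, 0]
    - [0.18, -0.155, 0, 0]
    - [0.18, -0.155, 0, 0]
    - [0.18, -0.155, 0, 0]
    - [0.18, -0.155, 0, 0]
  grip: 1
  newtons: 25

```text
time: 1.6
tcp_pos: [503.6, -297.9, 249.4]
ee_rot: [-0.0, 1.0, -0.001, -0.0]
contact_force: [-0.2, 0.1, 0.8]
width: 87.8
gripper_force: 0.0
```

Emit:
move_arm:
  increments:
    - [-0.025, -0.2065, 0, 0]
    - [-0.025, -0.2065, 0, 0]
    - [-0.025, -0.2065, 0, 0]
    - [-0.025, -0.2065, 0, 0]
    - [-0.025, -0.2065, 0, 0]
    - [-0.025, -0.2065, 0, 0]
    - [-0.025, -0.2065, 0, 0]
    - [0, 0, 0.2, 0]
    - [0, 0, 0.2, 0]
    - [0, 0, 0, 0]

```text
time: 2.85
tcp_pos: [466.2, -9.9, 167.8]
ee_rot: [0.0, 1.0, -0.0, -0.003]
contact_force: [-0.7, 0.1, 0.5]
width: 88.1
gripper_force: 0.0
```

Run:
```python
from h import *
a=r.grab_frame("top");b=r.grab_frame("side");print(r.state()["tcp_pos"])
cv2.imwrite("pics/m1.png",cv2.resize(b[100:260,220:420],None,fx=3.5,fy=3.5,interpolation=cv2.INTER_CUBIC))
```

```text
[468.40935688 -10.05567509 170.20715641]
```

View pics/m1.png

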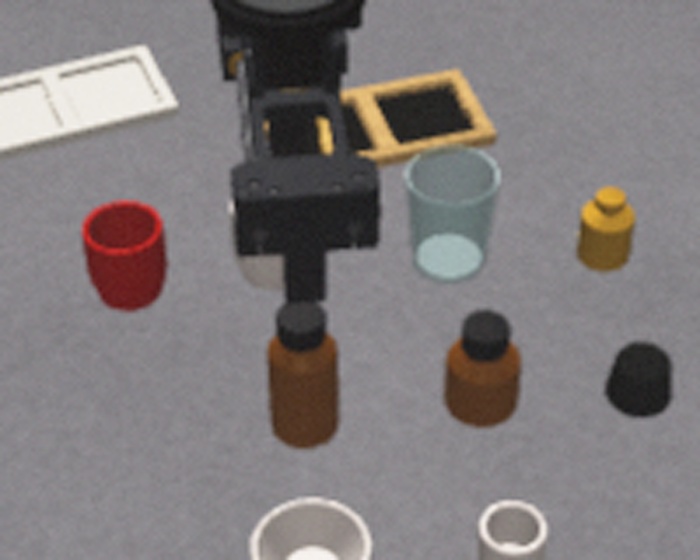

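The near finger (col 305) lines up with the bottle's cap (col 302) in the crop, so I can descend and grip.

Emit:
move_arm:
  increments:
    - [0, 0, 0.15, 0]
    - [0, 0, 0.15, 0]
    - [0, 0, 0.15, 0]
    - [0, 0, 0.1, 0]
    - [0, 0, 0.06, 0]
    - [0, 0, 0, 0]

```text
time: 3.7
tcp_pos: [468.8, -10.0, 48.1]
ee_rot: [0.0, 1.0, -0.001, 0.0]
contact_force: [0.6, -0.5, 1.0]
width: 88.0
gripper_force: 0.0
```

Emit:
move_arm:
  increments:
    - [0, 0, 0, 0]
    - [0, 0, 0, 0]
    - [0, 0, 0, 0]
    - [0, 0, 0, 0]
    - [0, 0, 0, 0]
    - [0, 0, 0, 0]
  grip: 0
  newtons: 20

```text
time: 4.45
tcp_pos: [468.4, -9.7, 47.8]
ee_rot: [-0.0, 1.0, -0.001, 0.0]
contact_force: [-0.1, 0.7, 1.1]
width: 41.5
gripper_force: 20.0
```

Emit:
move_arm:
  increments:
    - [0, 0, -0.1, 0]
    - [0, 0, -0.15, 0]
    - [0, 0, -0.15, 0]
    - [0, 0.1, 0, 0]
    - [0, 0.2, 0, 0]
    - [0, 0.2, 0, 0]
    - [0, 0.2, 0, 0]
    - [0, 0.2, 0, 0]
    - [0, 0.15, 0, 0]
    - [-0.005, 0.085, 0, 0]
    - [0, 0, 0, 0]

```text
time: 5.82
tcp_pos: [466.4, -237.7, 127.5]
ee_rot: [0.0, 1.0, -0.002, -0.0]
contact_force: [0.6, -0.0, -1.5]
width: 41.2
gripper_force: 20.0
```

Emit:
move_arm:
  increments:
    - [0, 0, 0.1, 0]
    - [0, 0, 0.1, 0]
    - [0, 0, 0.1, 0]
    - [0, 0, 0.05, 0]
    - [0, 0, 0.01, 0]
    - [0, 0, 0, 0]
    - [0, 0, 0, 0]

```text
time: 6.7
tcp_pos: [467.3, -237.0, 56.4]
ee_rot: [0.0, 1.0, -0.001, 0.001]
contact_force: [0.8, 0.2, -1.5]
width: 41.5
gripper_force: 20.0
```

Run:
```python
from h import *
a=r.grab_frame("top");b=r.grab_frame("side");print(r.state()["tcp_pos"],r.state()["contact_force"])
cv2.imwrite("pics/m2.png",cv2.resize(b[200:360,250:450],None,fx=3.5,fy=3.5,interpolation=cv2.INTER_CUBIC))
```

```text
[ 467.20504208 -237.12204688   56.23775227] [ 0.58198565  0.4845986  -2.23685984]
```

View pics/m2.png

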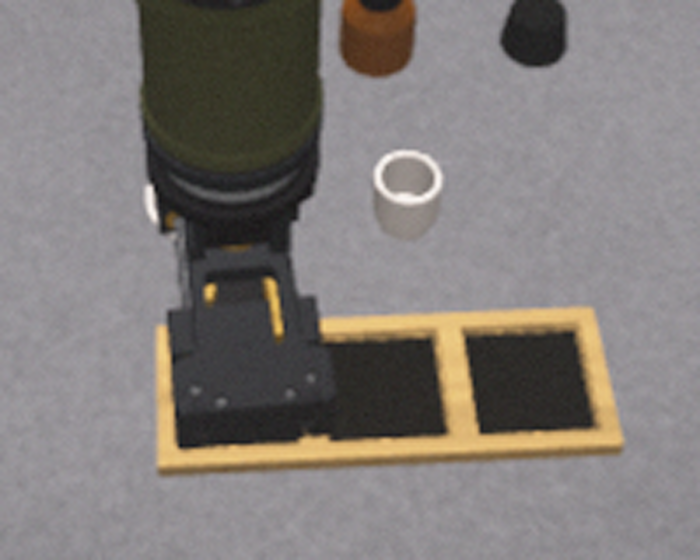

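The gripper sits over the near well and hides the bottle; the bottle's underside is about 3 mm above the floor. I'll lower it the last bit and check the force.

Emit:
move_arm:
  increments:
    - [0, 0, 0.006, 0]
    - [0, 0, 0.006, 0]
    - [0, 0, 0.005, 0]
    - [0, 0, 0, 0]
    - [0, 0, 0, 0]

```text
time: 7.42
tcp_pos: [467.0, -237.0, 52.8]
ee_rot: [0.0, 1.0, -0.001, 0.0]
contact_force: [-0.8, 0.2, 4.9]
width: 41.1
gripper_force: 20.0
```

Emit:
move_arm:
  increments:
    - [0, 0, 0, 0]
    - [0, 0, 0, 0]
    - [0, 0, 0, 0]
    - [0, 0, 0, 0]
    - [0, 0, -0.1, 0]
    - [0, 0, -0.15, 0]
    - [0, 0, -0.2, 0]
    - [0, 0, -0.1, 0]
    - [0.18, -0.18, 0, 0]
    - [0.18, -0.18, 0, 0]
    - [0.175, -0.173, 0, 0]
    - [0, 0, 0, 0]
  grip: 1

```text
time: 8.93
tcp_pos: [577.2, -125.3, 162.3]
ee_rot: [-0.002, 1.0, 0.003, 0.002]
contact_force: [-0.7, -0.9, -0.2]
width: 88.0
gripper_force: 0.0
```

Run:
```python
from h import *
b=r.grab_frame("side");print(r.state()["tcp_pos"])
cv2.imwrite("pics/m3.png",cv2.resize(b[200:360,250:450],None,fx=3.5,fy=3.5,interpolation=cv2.INTER_CUBIC))
```

```text
[ 574.89735909 -128.40236899  162.07934179]
```

View pics/m3.png

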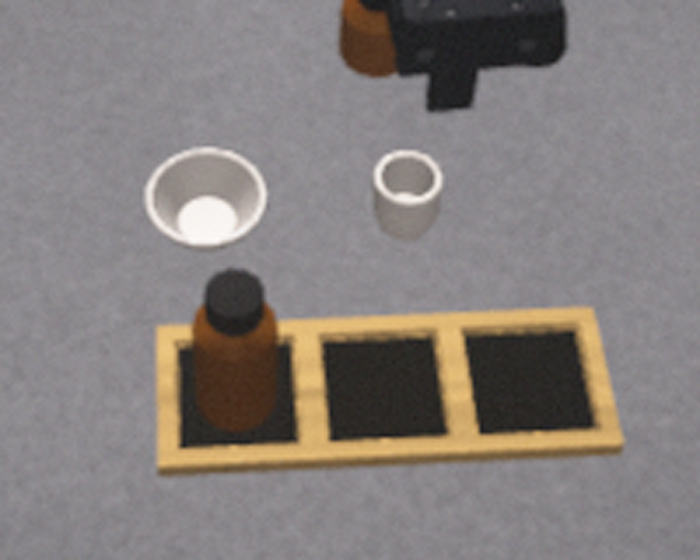

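The tall bottle stands in the middle of the near well. Next is the small crucible.

Emit:
move_arm:
  increments:
    - [-0.01, 0.005, 0.15, 0]
    - [0, 0, 0.2, 0]
    - [0, 0, 0.15, 0]
    - [0, 0, 0.1, 0]
    - [0, 0, 0.07, 0]
    - [0, 0, 0.03, 0]
    - [0, 0, 0, 0]

```text
time: 9.85
tcp_pos: [572.2, -131.6, 22.5]
ee_rot: [0.0, 1.0, -0.001, 0.0]
contact_force: [-0.6, -1.1, -0.2]
width: 88.2
gripper_force: 0.0
```

Emit:
move_arm:
  increments:
    - [0, 0, 0, 0]
    - [0, 0, 0, 0]
    - [0, 0, 0, 0]
    - [0, 0, 0, 0]
    - [0, 0, 0, 0]
    - [0, 0, 0, 0]
    - [0, 0, 0, 0]
  grip: 0
  newtons: 20

```text
time: 10.72
tcp_pos: [572.1, -131.5, 22.3]
ee_rot: [0.0, 1.0, -0.001, 0.0]
contact_force: [0.8, 0.8, 1.9]
width: 36.9
gripper_force: 20.0
```

Emit:
move_arm:
  increments:
    - [0, 0, -0.1, 0]
    - [0, 0, -0.15, 0]
    - [0, 0, -0.05, 0]
    - [-0.04, 0.13, 0, 0]
    - [-0.05, 0.2, 0, 0]
    - [-0.04, 0.15, 0, 0]
    - [-0.015, 0.07, 0, 0]
    - [0, 0, 0.1, 0]
    - [0, 0, 0.1, 0]
    - [0, 0, 0.05, 0]
    - [0, 0, 0.01, 0]
    - [0, 0, 0, 0]

```text
time: 12.22
tcp_pos: [543.2, -241.0, 30.3]
ee_rot: [-0.0, 1.0, -0.0, 0.0]
contact_force: [0.7, 0.2, -1.5]
width: 37.0
gripper_force: 20.0
```

Emit:
move_arm:
  increments:
    - [0, 0, 0.005, 0]
    - [0, 0, 0.005, 0]
    - [0, 0, 0.005, 0]
    - [0, 0, 0, 0]
    - [0, 0, 0, 0]

```text
time: 12.85
tcp_pos: [542.9, -241.5, 27.4]
ee_rot: [0.0, 1.0, -0.001, 0.0]
contact_force: [0.3, -0.6, -1.2]
width: 36.5
gripper_force: 20.0
```

Emit:
move_arm:
  increments:
    - [0, 0, 0.004, 0]
    - [0, 0, 0, 0]
    - [0, 0, 0, 0]

```text
time: 13.22
tcp_pos: [542.9, -241.5, 27.3]
ee_rot: [0.0, 1.0, -0.001, 0.0]
contact_force: [-1.6, 0.5, 6.0]
width: 37.0
gripper_force: 20.0
```

Emit:
move_arm:
  increments:
    - [0, 0, 0, 0]
    - [0, 0, 0, 0]
    - [0, 0, 0, 0]
    - [0, 0, 0, 0]
    - [0, 0, -0.1, 0]
    - [0, 0, -0.15, 0]
    - [0, 0, -0.2, 0]
    - [0, 0, -0.2, 0]
    - [0.08, -0.18, 0, 0]
    - [0.09, -0.225, 0, 0]
    - [0.09, -0.225, 0, 0]
    - [0.09, -0.225, 0, 0]
  grip: 1

```text
time: 14.72
tcp_pos: [613.8, -69.2, 158.1]
ee_rot: [0.0, 1.0, -0.001, 0.001]
contact_force: [0.8, 0.5, -0.6]
width: 87.8
gripper_force: 0.0
```

Emit:
move_arm:
  increments:
    - [0.08, -0.225, 0, 0]
    - [0.08, -0.225, 0, 0]
    - [0.08, -0.225, 0, 0]
    - [0.05, -0.15, 0, 0]
    - [0.045, -0.1225, 0, 0]
    - [0, 0, 0, 0]
    - [0, 0, 0, 0]

```text
time: 15.6
tcp_pos: [680.1, 116.9, 157.1]
ee_rot: [0.001, 1.0, -0.001, -0.0]
contact_force: [-0.1, -0.4, -0.2]
width: 88.2
gripper_force: 0.0
```

Run:
```python
from h import *
b=r.grab_frame("side");print(r.state()["tcp_pos"])
cv2.imwrite("pics/m4.png",cv2.resize(b[100:360,250:450],None,fx=2.3,fy=2.3,interpolation=cv2.INTER_CUBIC))
```

```text
[680.16157885 116.38404281 157.01705936]
```

View pics/m4.png

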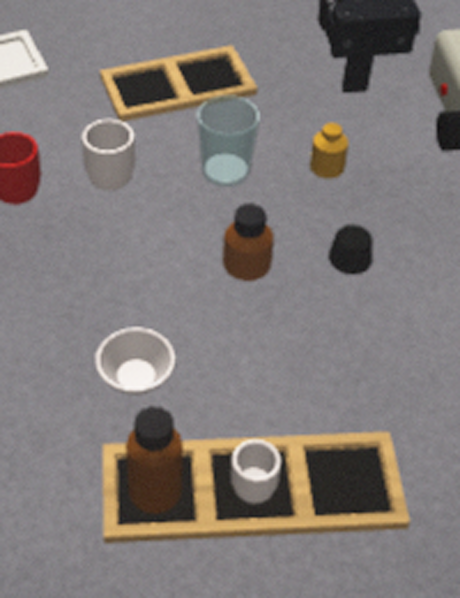

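The small crucible is in the middle well. I'll check the brass weight's knob in both views.

Run:
```python
from h import *
print(ray("top",(276.7,122.5),52),ray("side",(393.9,157),50),ray("side",(393.3,165),25),ray("top",(276.2,125.1),22))
```

```text
[682.46358416 115.51481168] [681.09914319 119.58631735] [682.39560402 119.86542287] [683.53053116 120.45513018]
```

Emit:
move_arm:
  increments:
    - [0.01, -0.0075, 0.15, 0]
    - [0, 0, 0.2, 0]
    - [0, 0, 0.15, 0]
    - [0, 0, 0.1, 0]
    - [0, 0, 0.06, 0]
    - [0, 0, 0.03, 0]
    - [0, 0, 0, 0]

```text
time: 16.52
tcp_pos: [682.7, 120.3, 18.9]
ee_rot: [-0.0, 1.0, -0.001, 0.0]
contact_force: [-0.1, -0.9, -0.2]
width: 88.0
gripper_force: 0.0
```

Emit:
move_arm:
  increments:
    - [0, 0, 0, 0]
    - [0, 0, 0, 0]
    - [0, 0, 0, 0]
    - [0, 0, 0, 0]
    - [0, 0, 0, 0]
    - [0, 0, 0, 0]
    - [0, 0, 0, 0]
  grip: 0
  newtons: 35

```text
time: 17.4
tcp_pos: [682.5, 121.0, 18.5]
ee_rot: [-0.0, 1.0, -0.001, 0.0]
contact_force: [0.7, 1.0, -0.7]
width: 34.9
gripper_force: 35.0
```

Emit:
move_arm:
  increments:
    - [0, 0, -0.1, 0]
    - [0, 0, -0.15, 0]
    - [0, 0, -0.2, 0]
    - [0, 0, -0.1, 0]
    - [-0.02, 0.1, 0, 0]
    - [-0.03, 0.18, 0, 0]
    - [-0.03, 0.2, 0, 0]
    - [-0.035, 0.2, 0, 0]
    - [-0.035, 0.2, 0, 0]
    - [-0.035, 0.2, 0, 0]
    - [-0.035, 0.2, 0, 0]
    - [-0.035, 0.2, 0, 0]

```text
time: 18.9
tcp_pos: [628.0, -178.7, 126.5]
ee_rot: [0.0, 1.0, -0.001, -0.002]
contact_force: [0.4, -0.0, -2.4]
width: 34.7
gripper_force: 35.0
```

Emit:
move_arm:
  increments:
    - [-0.035, 0.2, 0, 0]
    - [-0.0275, 0.155, 0, 0]
    - [0, 0, 0, 0]
    - [0, 0, 0, 0]

```text
time: 19.4
tcp_pos: [616.9, -246.3, 127.2]
ee_rot: [-0.001, 1.0, -0.001, -0.001]
contact_force: [-0.3, -0.3, -3.3]
width: 34.5
gripper_force: 35.0
```

Emit:
move_arm:
  increments:
    - [0.01, 0, 0.1, 0]
    - [0, 0, 0.15, 0]
    - [0, 0, 0.15, 0]
    - [0, 0, 0.07, 0]
    - [0, 0, 0.03, 0]
    - [0, 0, 0, 0]
    - [0, 0, 0.006, 0]
    - [0, 0, 0.006, 0]
    - [0, 0, 0, 0]
    - [0, 0, 0, 0]

```text
time: 20.65
tcp_pos: [620.5, -246.6, 26.4]
ee_rot: [0.0, 1.0, -0.001, 0.0]
contact_force: [0.7, -0.2, -2.5]
width: 34.8
gripper_force: 35.0
```

Emit:
move_arm:
  increments:
    - [0, 0, 0.005, 0]
    - [0, 0, 0.005, 0]
    - [0, 0, 0.004, 0]
    - [0, 0, 0, 0]
    - [0, 0, 0, 0]

```text
time: 21.28
tcp_pos: [620.3, -246.5, 23.5]
ee_rot: [0.0, 1.0, -0.001, -0.0]
contact_force: [-0.7, 0.1, 0.1]
width: 34.8
gripper_force: 35.0
```

Emit:
move_arm:
  increments:
    - [0, 0, 0, 0]
    - [0, 0, 0, 0]
    - [0, 0, 0, 0]
    - [0, 0, 0, 0]
    - [0, 0, -0.1, 0]
    - [0, 0, -0.15, 0]
    - [0, 0, -0.2, 0]
    - [0, 0, -0.2, 0]
    - [-0.03, 0.0, 0, 0]
    - [-0.03, -0.2, 0, 0]
    - [-0.03, -0.22, 0, 0]
    - [-0.03, -0.2, 0, 0]
  grip: 1

```text
time: 22.78
tcp_pos: [595.6, -120.9, 153.3]
ee_rot: [-0.0, 1.0, -0.001, -0.0]
contact_force: [0.8, 0.8, 0.2]
width: 88.1
gripper_force: 0.0
```

Emit:
move_arm:
  increments:
    - [-0.03, -0.22, 0, 0]
    - [-0.03, -0.22, 0, 0]
    - [-0.035, -0.16, 0, 0]
    - [0, 0, 0, 0.025]
    - [0, 0, 0, 0.025]
    - [0, 0, 0, 0.025]
    - [0, 0, 0, 0.025]
    - [0, 0, 0, 0.025]
    - [0, 0, 0, 0]
    - [0, 0, 0, 0]

```text
time: 24.02
tcp_pos: [577.4, -2.5, 153.3]
ee_rot: [0.0, 0.924, -0.382, -0.0]
contact_force: [-0.4, 0.4, 0.1]
width: 88.2
gripper_force: 0.0
```

Run:
```python
from h import *
b=r.grab_frame("side");s=r.state();print(s["tcp_pos"],s["ee_rot"],s["joint_positions"])
m=masks(b);c=blobs(b,m["black"],345,185,373,203);(u,v),R=cv2.minEnclosingCircle(c);print(u,v,R,ray("side",(u,v),58))
cv2.imwrite("pics/m5.png",cv2.resize(b[100:360,250:450],None,fx=2.3,fy=2.3,interpolation=cv2.INTER_CUBIC))
```

```text
[577.5176084   -2.52805883 153.2856757 ] [ 2.50207619e-05  9.24011743e-01 -3.82364065e-01 -1.44299345e-04] [-0.14238703  0.76160506  0.11551667  1.80837067 -0.14577465  0.58011646
 -2.29190253]
358.0 196.5 6.500100135803223 [576.52411924  -4.99629361]
```

View pics/m5.png

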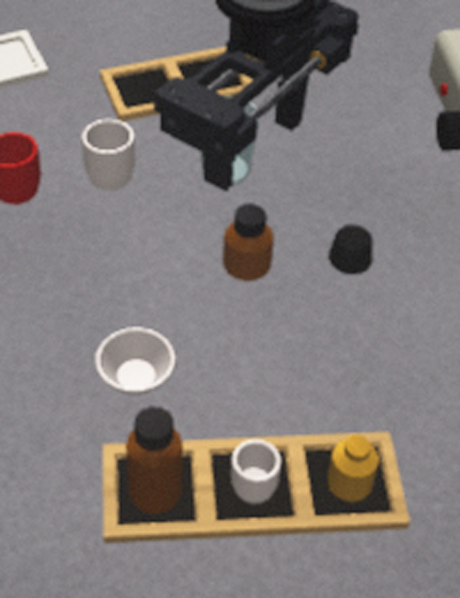

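All three things now stand in the long tray. Descending on the short bottle with the jaws at 45°, clear of the beaker.

Emit:
move_arm:
  increments:
    - [0, 0, 0.15, 0]
    - [0, 0, 0.2, 0]
    - [0, 0, 0.15, 0]
    - [0, 0, 0.1, 0]
    - [0, 0, 0.04, 0]
    - [0, 0, 0.02, 0]
    - [0, 0, 0, 0]

```text
time: 24.95
tcp_pos: [578.3, -2.5, 21.9]
ee_rot: [-0.0, 0.924, -0.383, 0.001]
contact_force: [-0.5, -0.5, -0.1]
width: 88.0
gripper_force: 0.0
```

Emit:
move_arm:
  increments:
    - [0, 0, 0, 0]
    - [0, 0, 0, 0]
    - [0, 0, 0, 0]
    - [0, 0, 0, 0]
    - [0, 0, 0, 0]
    - [0, 0, 0, 0]
    - [0, 0, 0, 0]
  grip: 0
  newtons: 20

```text
time: 25.82
tcp_pos: [577.9, -2.4, 21.4]
ee_rot: [-0.0, 0.924, -0.383, 0.0]
contact_force: [0.4, 0.1, 0.6]
width: 45.1
gripper_force: 19.9
```

Emit:
move_arm:
  increments:
    - [0, 0, -0.1, 0]
    - [0, 0, -0.15, 0]
    - [0, 0, -0.2, 0]
    - [0, 0, -0.2, 0]
    - [0, 0, 0, -0.025]
    - [0, 0, 0, -0.025]
    - [0, 0, 0, -0.025]
    - [0, 0, 0, -0.025]
    - [0, 0, 0, -0.025]
    - [0, -0.1, 0, 0]
    - [0, -0.2, 0, 0]
    - [0, -0.2, 0, 0]

```text
time: 27.32
tcp_pos: [577.6, 100.2, 152.0]
ee_rot: [-0.0, 1.0, -0.002, 0.0]
contact_force: [0.5, 1.1, -0.2]
width: 45.3
gripper_force: 19.9
```

Emit:
move_arm:
  increments:
    - [0, -0.2, 0, 0]
    - [0, -0.2, 0, 0]
    - [0.013, -0.2, 0, 0]
    - [0.013, -0.2, 0, 0]
    - [0, -0.1, 0, 0]
    - [0, 0, 0, 0]
    - [0, 0, 0, 0]

```text
time: 28.2
tcp_pos: [583.5, 275.0, 151.3]
ee_rot: [0.001, 1.0, -0.002, -0.0]
contact_force: [0.1, -0.2, -1.1]
width: 45.3
gripper_force: 19.9
```

Emit:
move_arm:
  increments:
    - [0, 0, 0.1, 0]
    - [0, 0, 0.15, 0]
    - [0, 0, 0.2, 0]
    - [0, 0, 0.1, 0]
    - [0, 0, 0.04, 0]
    - [0, 0, 0.015, 0]
    - [0, 0, 0, 0]
    - [0, 0, 0.006, 0]
    - [0, 0, 0, 0]
    - [0, 0, 0, 0]

```text
time: 29.45
tcp_pos: [583.4, 277.6, 29.4]
ee_rot: [-0.0, 1.0, -0.001, 0.0]
contact_force: [-0.6, -0.6, -1.6]
width: 45.1
gripper_force: 19.9
```

Emit:
move_arm:
  increments:
    - [0, 0, 0.006, 0]
    - [0, 0, 0.005, 0]
    - [0, 0, 0.005, 0]
    - [0, 0, 0, 0]
    - [0, 0, 0, 0]

```text
time: 30.08
tcp_pos: [583.3, 277.5, 26.4]
ee_rot: [0.0, 1.0, -0.001, 0.0]
contact_force: [-2.1, -0.7, 5.8]
width: 45.0
gripper_force: 19.9
```

Emit:
move_arm:
  increments:
    - [0, 0, 0, 0]
    - [0, 0, 0, 0]
    - [0, 0, 0, 0]
    - [0, 0, 0, 0]
    - [0, 0, -0.1, 0]
    - [0, 0, -0.15, 0]
    - [0, 0, -0.2, 0]
    - [0, 0, -0.2, 0]
    - [-0.15, 0.17, 0, 0]
    - [-0.17, 0.2, 0, 0]
    - [-0.17, 0.2, 0, 0]
    - [-0.13, 0.1525, 0, 0]
  grip: 1

```text
time: 31.58
tcp_pos: [458.0, 131.4, 157.4]
ee_rot: [0.0, 1.0, -0.001, 0.001]
contact_force: [0.5, -0.1, -0.2]
width: 88.0
gripper_force: 0.0
```

Emit:
move_arm:
  increments:
    - [0, 0, 0, 0]
    - [0, 0, 0, 0]

```text
time: 31.82
tcp_pos: [460.6, 134.2, 156.9]
ee_rot: [-0.001, 1.0, -0.001, 0.002]
contact_force: [0.0, 0.3, 0.4]
width: 88.2
gripper_force: 0.0
```

Run:
```python
from h import *
b=r.grab_frame("side");s=r.state();print(s["tcp_pos"])
cv2.imwrite("pics/m6.png",cv2.resize(b[90:250,230:430],None,fx=3.5,fy=3.5,interpolation=cv2.INTER_CUBIC))
```

```text
[460.72260164 134.60511446 156.66673131]
```

View pics/m6.png

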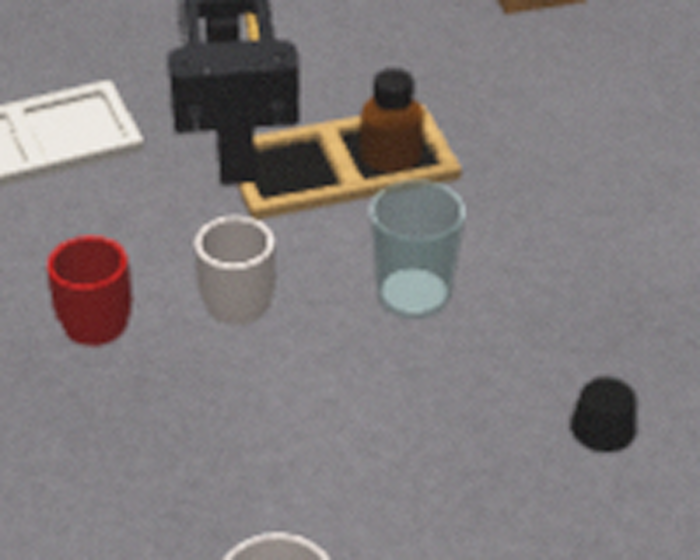

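The short bottle is in the far well. The finger (col 238) lines up with the large crucible (col 235), so I can descend.

Emit:
move_arm:
  increments:
    - [-0.0075, 0.005, 0.15, 0]
    - [0, 0, 0.2, 0]
    - [0, 0, 0.15, 0]
    - [0, 0, 0.09, 0]
    - [0, 0, 0.03, 0]
    - [0, 0, 0.015, 0]
    - [0, 0, 0, 0]

```text
time: 32.75
tcp_pos: [458.2, 132.5, 29.3]
ee_rot: [-0.0, 1.0, -0.001, 0.001]
contact_force: [-0.5, 0.6, 0.3]
width: 88.0
gripper_force: 0.0
```

Emit:
move_arm:
  increments:
    - [0, 0, 0, 0]
    - [0, 0, 0, 0]
    - [0, 0, 0, 0]
    - [0, 0, 0, 0]
    - [0, 0, 0, 0]
    - [0, 0, 0, 0]
    - [0, 0, 0, 0]
  grip: 0
  newtons: 20

```text
time: 33.62
tcp_pos: [457.7, 132.2, 29.0]
ee_rot: [-0.0, 1.0, -0.001, 0.0]
contact_force: [0.5, 0.6, 3.1]
width: 51.4
gripper_force: 20.0
```

Emit:
move_arm:
  increments:
    - [0, 0, -0.1, 0]
    - [0, 0, -0.2, 0]
    - [0, 0, -0.2, 0]
    - [0.05, -0.13, 0, 0]
    - [0.08, -0.2, 0, 0]
    - [0.08, -0.2, 0, 0]
    - [0.04, -0.125, 0, 0]
    - [0, 0, 0, 0]
    - [0, 0, 0, 0]

```text
time: 34.75
tcp_pos: [507.0, 261.0, 128.4]
ee_rot: [0.001, 1.0, -0.001, -0.001]
contact_force: [-0.1, -0.5, -1.7]
width: 51.6
gripper_force: 20.0
```

Emit:
move_arm:
  increments:
    - [0, 0, 0.1, 0]
    - [0, 0, 0.15, 0]
    - [0, 0, 0.15, 0]
    - [0, 0, 0.04, 0]
    - [0, 0, 0.015, 0]
    - [0, 0, 0.006, 0]
    - [0, 0, 0, 0]
    - [0, 0, 0, 0]

```text
time: 35.75
tcp_pos: [508.1, 263.3, 37.3]
ee_rot: [-0.0, 1.0, -0.001, 0.0]
contact_force: [-0.1, -1.2, -0.3]
width: 51.5
gripper_force: 20.0
```

Emit:
move_arm:
  increments:
    - [0, 0, 0.006, 0]
    - [0, 0, 0.006, 0]
    - [0, 0, 0.005, 0]
    - [0, 0, 0, 0]
    - [0, 0, 0, 0]

```text
time: 36.38
tcp_pos: [507.9, 263.1, 34.0]
ee_rot: [-0.0, 1.0, -0.001, 0.0]
contact_force: [-0.7, -1.1, 6.2]
width: 51.4
gripper_force: 20.0
```

Contact. Release, rise and back off toward the robot's middle.

Emit:
move_arm:
  increments:
    - [0, 0, 0, 0]
    - [0, 0, 0, 0]
    - [0, 0, 0, 0]
    - [0, 0, 0, 0]
    - [0, 0, -0.1, 0]
    - [0, 0, -0.2, 0]
    - [0, 0, -0.25, 0]
    - [0, 0, -0.25, 0]
    - [0, 0.2, -0.1, 0]
    - [-0.1, 0.25, 0, 0]
    - [-0.1, 0.25, 0, 0]
    - [0, 0, 0, 0]
  grip: 1

```text
time: 37.88
tcp_pos: [465.7, 118.2, 214.6]
ee_rot: [0.002, 1.0, -0.004, -0.001]
contact_force: [0.5, -0.2, 0.6]
width: 88.1
gripper_force: 0.0
```

Run:
```python
from h import *
a=r.grab_frame("top");b=r.grab_frame("side");print(r.state()["tcp_pos"])
m=masks(a)
for n,k,bx,z in(("tall","black",None,94),):pass
cv2.imwrite("pics/m7.png",np.vstack([cv2.resize(a[110:240,190:450],None,fx=2.3,fy=2.3,interpolation=cv2.INTER_CUBIC),cv2.resize(b[100:345,230:490],None,fx=2.3,fy=2.3)[:300]]))
cv2.imwrite("pics/m8.png",cv2.resize(b[105:345,240:440],None,fx=2.4,fy=2.4,interpolation=cv2.INTER_CUBIC))
```

```text
[468.10132188 123.23430229 214.47162591]
```

View pics/m7.png

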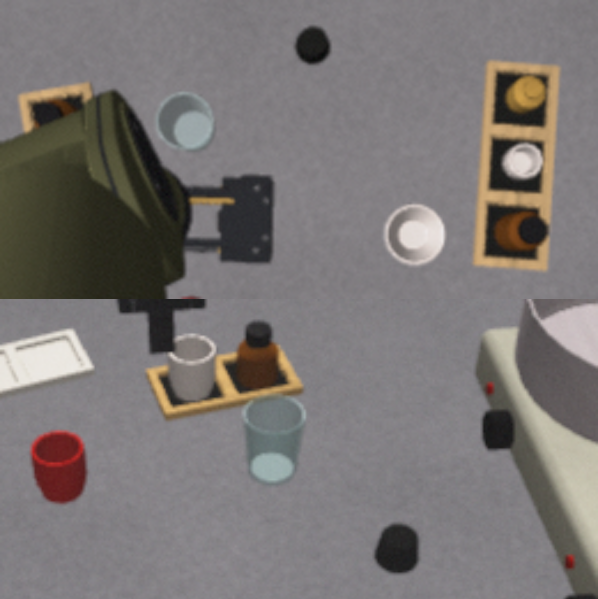

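View pics/m8.png

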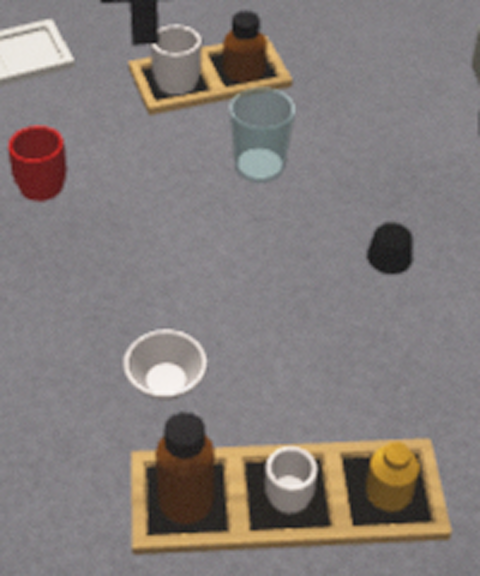

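Everything is standing. I'll clear the arm out of the top view's way for one numeric check.

Emit:
move_arm:
  increments:
    - [0, 0.2, 0, 0]
    - [0, 0.2, 0, 0]
    - [0, 0.2, 0, 0]
    - [0, 0, 0, 0]
    - [0, 0, 0, 0]

```text
time: 38.6
tcp_pos: [468.4, 5.1, 213.6]
ee_rot: [-0.001, 1.0, 0.0, 0.001]
contact_force: [0.3, -0.1, 1.0]
width: 88.2
gripper_force: 0.0
```

Run:
```python
from h import *
f=r.grab_frame("top");m=masks(f)
def loc(p,c,a):
    a=np.radians(a);R=np.array([[np.cos(a),np.sin(a)],[-np.sin(a),np.cos(a)]]);return (R@(p-np.array(c))).round(1)
L=((543,-241),-3.6);S=((545.6,271),10.73)
def top(n,k,box,z,t):
    try:
        c=blobs(f,m[k],*box);(u,v),R=cv2.minEnclosingCircle(c);print(n,round(u),round(v),round(R,1),loc(ray("top",(u,v),z),*t))
    except Exception as e: print(n,e)
top("small","white",(403,168,430,192),43,L)
top("large","white",(205,180,240,210),61,S)
h=cv2.cvtColor(f,cv2.COLOR_BGR2HSV)
m["br2"]=((h[...,0]>15)&(h[...,0]<30)&(h[...,1]>165)).astype('u1')*255
top("brass","br2",(406,138,430,165),30,L)
# bottle caps: brown mask
m["brown"]=((h[...,0]<14)&(h[...,1]>120)&(h[...,2]<150)&(h[...,2]>40)).astype('u1')*255
top("tallbrown","brown",(400,195,432,226),50,L);top("shortbrown","brown",(200,145,235,178),30,S)
print("tallcap",loc(ray("top",(190+533/2.3,110+231/2.3),99),*L))
cv2.imwrite("pics/m9.png",cv2.resize(f[130:230,190:440],None,fx=3.2,fy=3.2,interpolation=cv2.INTER_CUBIC))
```

```text
small 417 180 8.4 [1.1 0.9]
large 216 190 10.8 [-37.1  -2.4]
brass 417 157 0.0 [60.9  1.3]
tallbrown 415 210 10.4 [-75.2   3.2]
shortbrown 215 163 10.0 [35.3 -3.6]
tallcap [-78.2  -0.9]
```

View pics/m9.png

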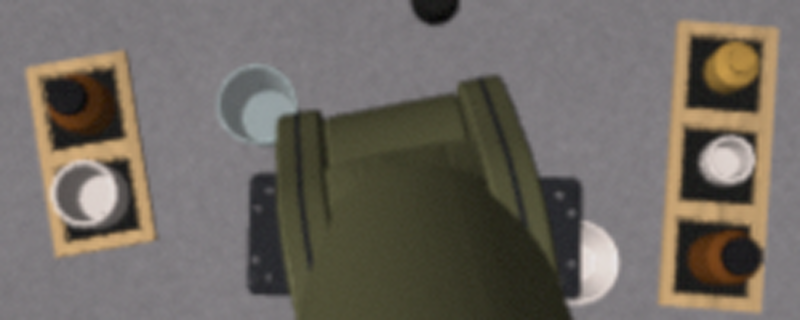

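All things are within about 4 mm of their well centres. The brass mask failed, but the picture shows the weight inside its well. Handing in.

Run:
```python
from h import *
a=r.state();print(ray("top",(190+733/3.2,130+70/3.2),30),a["qd"].round(3).tolist());print(r.job_done())
```

```text
[ 617.15404927 -248.82109331] [-0.007, 0.001, -0.0, 0.008, 0.004, -0.001, 0.001]
the job is handed in; nothing more can be done
None
```

I handed the job in at about 39 s: all five kit things stand upright in their own wells, within about 4 mm of centre by my last camera check. The beaker, dish and stopper were not touched. The hand-in returned no verdict.

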